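# Turn the blue recipe leaf

## Task

Turn the blue leaf of the recipe stand over its spine, from the right half to the left half, and press it down so that it lies flat on the left side. Only push it with the fingertips or the outside of the fingers: do not pinch it between the fingers, press it hard or slam it over. Leave the orange leaf as it stands and disturb nothing else on the table.

Things in the scene. Friction and masses are not known exactly. Their poses are not given: they have to be found in the camera images.
- stand: recipe stand fixed to the table: light grey board, 200 mm along its x by 250 mm along its y, its top 14 mm above the table. Origin at the centre of its underside, on the table. x runs along the spine (away from the robot at yaw 0), y across it, towards the left half of the board; white cards lie on both halves. Two stiff leaves, one blue, one orange, are hinged side by side on the spine line x axis, 104 mm from centre to centre; which of them is nearer the robot changes
- blue_leaf (a joint): angle of the blue leaf (to be turned), rad: 0 = lying flat on the right half (stand's -y side), 1.57 = upright over the spine, 3.14 (its stop) = lying flat on the left half (+y side). It starts 0.6 to 1.0. The hinge is stiff: the leaf stays at whatever angle it is left and must be pushed all the way; some 1 to 2.5 N at the free edge move it
- blue_hinge (a point): point on the hinge line at the middle of the blue leaf's width, 24 mm above the table; the line runs along the stand's x
- blue_edge (a point): middle of the blue leaf's free edge, 118 mm from the hinge line. The leaf is a rigid blue plastic plate 72 mm wide (along the spine), 6 mm thick, from 12 mm to 118 mm off the hinge line, with a white recipe card with a brown disc on each side; blue_leaf_c0 is its half thickness that looks up and left at the start, blue_leaf_c1 the half that looks down and right (the side to push on)
- orange_leaf (a joint): angle of the orange leaf (to be left as it stands), rad: 0 = lying flat on the right half (stand's -y side), 1.57 = upright over the spine, 3.14 (its stop) = lying flat on the left half (+y side). It starts 0.6 to 1.0. The hinge is stiff: the leaf stays at whatever angle it is left and must be pushed all the way; some 1 to 2.5 N at the free edge move it
- orange_hinge (a point): point on the hinge line at the middle of the orange leaf's width, 24 mm above the table; the line runs along the stand's x
- orange_edge (a point): middle of the orange leaf's free edge, 118 mm from the hinge line. The leaf is a rigid orange plastic plate 72 mm wide (along the spine), 6 mm thick, from 12 mm to 118 mm off the hinge line, with a white recipe card with a brown disc on each side
- shaker_a: glass shaker jar with black cap and green band, 45 mm wide, 105 mm tall; bystander, loose; origin at the centre of its underside
- cutter_small: steel ring cutter, 52 mm wide, 34 mm tall; bystander, loose; origin at the centre of its underside
- tape_roll: roll of brown tape lying flat, 92 mm wide, 48 mm tall; bystander, loose; origin at the centre of its underside
- timer: round white kitchen timer, 62 mm wide, 42 mm tall; bystander, loose; origin at the centre of its underside
- marker: black and white felt marker lying down, 120 mm long, 16 mm thick; bystander, loose; origin at the centre of its underside
- cream_tub: white lidded tub, 145 mm wide, 83 mm tall; bystander, loose; origin at the centre of its underside
- tub_a: small fruit yoghurt tub, 72 mm wide, 71 mm tall; bystander, loose; origin at the centre of its underside

How it is judged:
By the outcome, as a careful person would: the job done as asked, in the order asked, and still so for the second after the job is handed in, with the robot touching nothing.
It also fails if it takes over 38 s, if anything falls off the work surface, if the arm or the gripper's body presses on something with over 40 N, if the wrist force passes 120 N, or if a joint passes its speed limit or range.

## Robot

A 7-joint arm with a two-finger parallel gripper is mounted at the origin on a cart in front of the work surface, level with it; the furniture and walls round the work are solid. World frame = base frame: x ahead of the robot, y to its left, z up, the work surface at z = 0. Lengths are in m, angles in rad, forces in N, time in s.
With the tool pointing down it reaches from about 0.425 to 0.925 m from the base axis. Payload 6.8 kg.
Tool frame: the origin (TCP) lies midway between the tips of the shut fingers; the grasp point (between the pads) lies 19 mm behind it; x points along the fingers, y is the direction in which the jaws open and shut, and the axes are right-handed (so a half turn about x gives the same grasp; the last joint's range is limited). The gripper opens to 85 mm and grips with 20 to 120 N. Pads are 22 mm wide; open, the fingers measure 114 mm over their backs; the gripper's body (76 mm by 85 mm) begins 54 mm behind the grasp point. The pads swing forward as they close: fully open they stand 13 mm farther back than shut.
Start: joints at [1.231, 0.477, 0.022, 1.555, -0.011, 1.109, -0.083], TCP at [0.155, -0.657, 0.231] pointing down, gripper open.
Joint ranges: [-2.96, 2.96], [-0.34, 2.1], [-1.41, 1.46], [0.24, 2.44], [-1.37, 4.51], [0.17, 1.92], [-2.96, 2.96]. Speed limits (rad/s): [2.39, 2.39, 3.14, 3.14, 3.14, 3.14, 3.14].

## Interface

Orientations are given as a rotation vector (axis times angle).
In Python, from bench import r gives the robot as it stands.
- The arm moves only by the tool carry_out, never from a script. Its argument "targets" is one flat list of numbers, 7 for each row, row after row: the finger opening in m, from 0 to 0.0854, then the shift along the tool's x, y, z in m, then the turn, a rotation vector about the tool's x, y, z in units of 5 degrees (1.0 is 5 degrees). A call has 1 to 12 rows; each row is the pose to reach, as a shift and turn from the pose measured when the call began, along the tool's axes at that moment; what a row does not reach only later rows make up. A row lasts 1/8 s, in which the tool goes at most 62.5 mm and 10.7 degrees, less where a joint would pass 70% of its speed; a pose out of reach is approached as far as the arm can. A call with a gripper value outside its range is refused whole. The fingers move at their own pace and stop on an object; "squeeze" is the grip in N (left out, the last holds). Time passes only in rows, so rows that repeat a pose let the fingers close. It gives the time, the measured TCP pose, the force and the opening at its end, in the units of the state.
- r.get_obs(): the state, without advancing time (a new reading comes with each control period).
- r.grab_frame(name): name is "scene" or "top" or "wrist"; returns the picture (400x640x3 uint8, blue, green, red); there is no depth.
- r.camera_info(name): a dict with "fx", "fy", "cx", "cy" (pixels), "D" ([k1, k2, p1, p2, k3] as OpenCV has them; the pictures are not rectified), "xyz" and "orientation" of the camera in the world. Camera axes: x right, y up, looking along -z (the intrinsics and any distortion apply to the point x, -y, -z); pixel columns grow to the right and rows downward; lengths in m; the calibration is good to about 2 mm. A picture is of the moment at which its call begins: read the wrist's pose just before it. camera_info takes no time and is no camera call; for the wrist camera it gives the pose at the moment of the call.
- r.hand_in(): hands the job in, once; it reports no verdict.
The state is a dict: "clock": time; "joints": joint angles; "qvel": joint speeds; "tau": joint torques, N m; "tcp_pos": TCP position; "orientation": TCP orientation; "contact_force": force on the tool from outside, world axes, zero at the start; "moment": the same for the moment, N m; "grip_width": finger opening in m.
Only numpy, scipy, OpenCV 4.12 (cv2) and the standard library are available. Lean on these libraries where they do the work, as an engineer would, in place of code of your own. Each camera call takes 0.05 s, during which the arm holds its last target. There are 200 camera calls.

## Working session

There is one attempt and no reset: what is moved stays moved. The work goes in short steps, Python scripts to look and compute and a tool call to move; the robot and the scene stay as the last step left them, time stands still between calls to the robot, and variables do not carry over. Pictures are saved under pics/ and viewed, about 8 in all and at most 12, crops included, and the job is handed in when it is done.

Besides the shell and the picture viewer there is one more tool, called after "Emit:" by a JSON object that holds its "op" and its "data", one argument or row to a line. carry_out: Moves the arm, as the interface text tells. Its arguments: {"type":"object","properties":{"targets":{"type":"array","items":{"type":"number"}},"squeeze":{"type":"number"}},"required":["targets"]}

```bash
mkdir -p pics; cat > h.py <<'E'
from bench import r
import numpy as np, cv2
from scipy.spatial.transform import Rotation as R
def rot(o): 
    o=np.array(o,float); return R.from_rotvec(o) if o.size==3 else R.from_quat(o) if o.size==4 else R.from_matrix(o.reshape(3,3))
def ray(ci,uv):
    K=np.array([[ci['fx'],0,ci['cx']],[0,ci['fy'],ci['cy']],[0,0,1]])
    p=cv2.undistortPoints(np.array([[uv]],float),K,np.array(ci['D'],float))[0,0]
    return np.array(ci['xyz']),rot(ci['orientation']).apply([p[0],-p[1],-1])
def onz(ci,uv,z):
    c,d=ray(ci,uv); return c+d*(z-c[2])/d[2]
def proj(ci,P):
    q=rot(ci['orientation']).inv().apply(np.atleast_2d(P)-np.array(ci['xyz']))*[1,-1,-1]
    K=np.array([[ci['fx'],0,ci['cx']],[0,ci['fy'],ci['cy']],[0,0,1]])
    return cv2.projectPoints(q,np.zeros(3),np.zeros(3),K,np.array(ci['D'],float))[0][:,0]
E
python3 - <<'E'
from h import *
for n in ("scene","top"):
    cv2.imwrite(f"pics/{n}0.png",r.grab_frame(n)); print(n,r.camera_info(n))
print(r.get_obs())
E
```

```text
scene {'fx': 518.0878352696913, 'fy': 518.0878352696913, 'cx': 320.9807726078811, 'cy': 199.4436726794947, 'D': array([-0.07021186,  0.        ,  0.        ,  0.        ,  0.        ]), 'xyz': array([-0.10694783,  0.57822363,  0.9104215 ]), 'orientation': array([ 0.34769239, -1.14474394, -2.26705299])}
top {'fx': 437.8891062104319, 'fy': 437.8891062104319, 'cx': 321.9228925992999, 'cy': 205.28566375259825, 'D': array([-0.08274891,  0.        ,  0.        ,  0.        ,  0.        ]), 'xyz': array([ 0.33801344, -0.33058675,  1.031216  ]), 'orientation': array([ 0.17946341, -0.1783806 , -1.56196033])}
{'clock': 0.1, 'joints': array([ 1.23089052,  0.47771096,  0.02236162,  1.55630198, -0.01153384,
        1.10930558, -0.083065  ]), 'qvel': array([ 0.00039498, -0.0014636 ,  0.00109619, -0.00228366,  0.00079632,
        0.00119791,  0.00127249]), 'tau': array([ 4.51888744e-03, -5.97755599e+01,  1.61381822e+00, -2.81952721e+01,
        1.28423504e-02,  5.04289434e-03,  1.86835098e-05]), 'tcp_pos': array([ 0.15494392, -0.65645209,  0.23044901]), 'orientation': array([ 2.0989531 ,  0.24609207, -2.09953966]), 'contact_force': array([0.4964675 , 0.29671728, 0.53798997]), 'moment': array([ 0.03669227, -0.01055062,  0.01598468]), 'grip_width': 0.0852984026723154}
```

View pics/scene0.png

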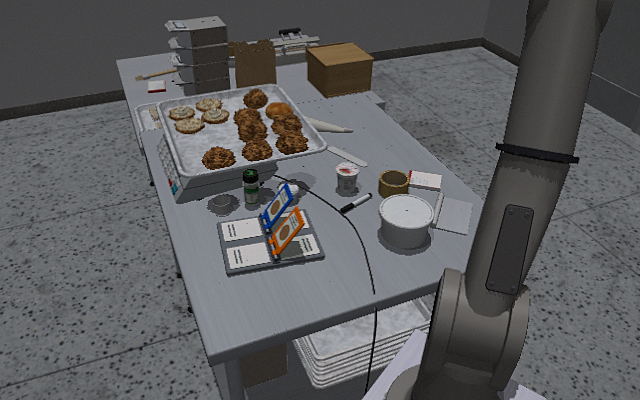

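View pics/top0.png

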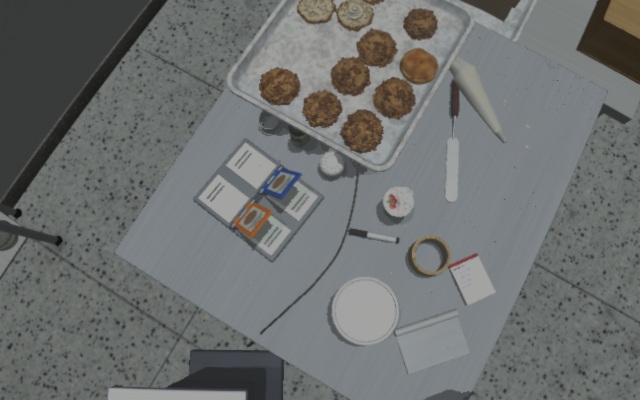

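Scene: the stand with the orange leaf nearer the robot and the blue one beyond it. In the top view the stand is about (258,198), the blue leaf (281,181), the timer (331,163), the shaker (298,135) and the cutter (270,120). I'll enlarge this part next.

```bash
python3 - <<'E'
from h import *
im=cv2.imread("pics/top0.png")[105:265,185:355]
im=cv2.resize(im,None,fx=3.7,fy=3.7,interpolation=cv2.INTER_CUBIC)
a=np.clip(im.astype(float)*1.5,0,255).astype(np.uint8)
for i in range(0,170,20): cv2.putText(a,str(185+i),(int(i*3.7),8),0,.35,(0,255,255),1); cv2.line(a,(int(i*3.7),8),(int(i*3.7),14),(0,255,255))
for i in range(0,160,20): cv2.putText(a,str(105+i),(0,int(i*3.7)),0,.35,(0,255,255),1)
cv2.imwrite("pics/topc.png",a)
im=cv2.imread("pics/scene0.png")[160:280,190:350]
im=cv2.resize(im,None,fx=5,fy=5,interpolation=cv2.INTER_CUBIC)
cv2.imwrite("pics/scenec.png",im)
ci=r.camera_info("top")
for n,u,z in [("c1",(248,139),.014),("c2",(194,198),.014),("c3",(272,260),.014),("c4",(323,199),.014),("timer",(331,163),.042),("shaker",(300,135),.1),("cutter",(270,120),.034),("tub",(399,200),.07),("marker",(372,236),.016)]: print(n,onz(ci,u,z).round(3))
E
```

```text
c1 [ 0.743 -0.146  0.014]
c2 [ 0.592 -0.021  0.014]
c3 [ 0.443 -0.214  0.014]
c4 [ 0.589 -0.332  0.014]
timer [ 0.671 -0.351  0.042]
shaker [ 0.718 -0.28   0.1  ]
cutter [ 0.785 -0.202  0.034]
tub [ 0.574 -0.504  0.07 ]
marker [ 0.5   -0.447  0.016]
```

View pics/topc.png

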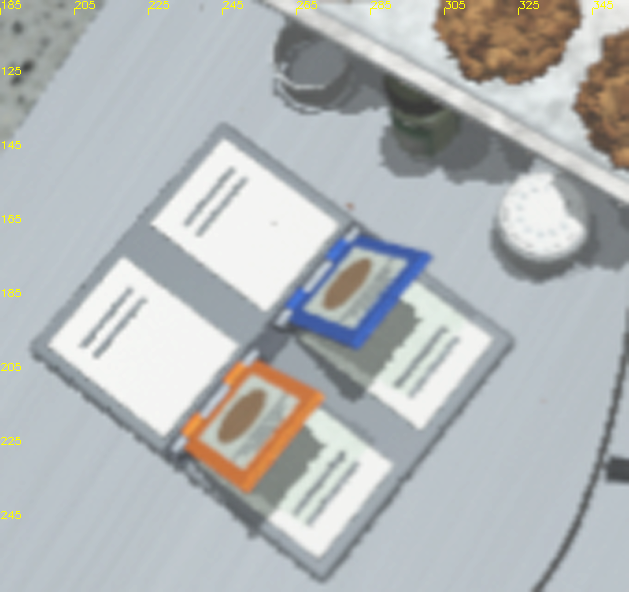

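View pics/scenec.png

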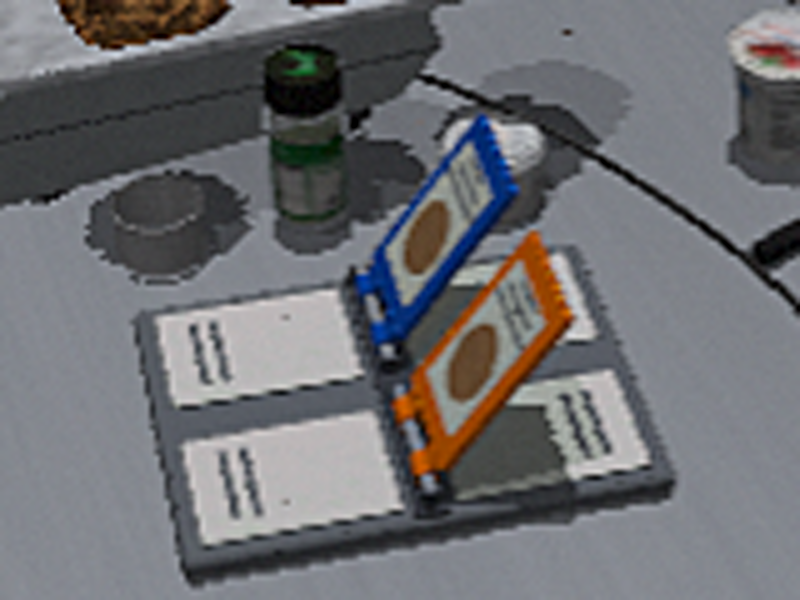

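```bash
cat >> h.py <<'E'
def L2W(p,P):
    c,s=np.cos(p[2]),np.sin(p[2]); P=np.atleast_2d(P)
    return np.c_[p[0]+c*P[:,0]-s*P[:,1],p[1]+s*P[:,0]+c*P[:,1],P[:,2]]
def leaf(x,th,rr=.118,o=.003):  # two corners on the c0 face
    return [[x+d,-rr*np.cos(th)+o*np.sin(th),.024+rr*np.sin(th)+o*np.cos(th)] for d in (.036,-.036)]
def toolmove(ob,tgt,Rt=None):  # world target -> row shift/turn
    R0=rot(ob['orientation']); s=R0.inv().apply(np.array(tgt)-ob['tcp_pos'])
    t=np.zeros(3) if Rt is None else np.degrees((R0.inv()*Rt).as_rotvec())/5
    return s.round(4),t.round(2)
E
python3 - <<'E'
from h import *
from scipy.optimize import least_squares
T=r.camera_info("top");S=r.camera_info("scene")
co=[[.1,.125,.014],[-.1,.125,.014],[-.1,-.125,.014],[.1,-.125,.014]]
tc=lambda u,v:(185+u/3.7,105+v/3.7); sc=lambda u,v:(190+u/5,160+v/5)
ct=[tc(222,125),tc(33,348),tc(322,578),tc(512,342)]
cs=[sc(140,315),sc(188,578),sc(675,483),sc(578,248)]
bt=[tc(430,258),tc(360,345)]; bs=[sc(482,118),sc(517,187)]
ot=[tc(323,397),tc(250,490)]; os_=[sc(535,235),sc(572,318)]
def f(q):
    a=L2W(q,co); b=L2W(q,leaf(.052,q[3])); o=L2W(q,leaf(-.052,q[4]))
    return np.r_[proj(T,a)-ct,(proj(S,a)-cs),proj(T,b)-bt,proj(S,b)-bs,proj(T,o)-ot,proj(S,o)-os_].ravel()
q=least_squares(f,[.592,-.178,-.69,.8,.8]).x
print(q.round(4),f(q).reshape(-1,2).round(1).tolist())
np.save("q.npy",q)
print("blue edge",L2W(q,leaf(.052,q[3])).round(3),"orange",L2W(q,leaf(-.052,q[4])).round(3))
ob=r.get_obs();R0=rot(ob['orientation']);print(R0.as_matrix().round(3))
for yaw in (q[2],q[2]+np.pi/2,q[2]-np.pi/2,q[2]+np.pi):
    X=[0,0,-1];Y=[np.cos(yaw),np.sin(yaw),0];Rt=R.from_matrix(np.c_[X,Y,np.cross(X,Y)])
    print(round(yaw,3),toolmove(ob,L2W(q,[.055,-.145,.2])[0],Rt))
E
```

```text
[ 0.5922 -0.1761 -0.651   0.9117  0.8863] [[-0.4, -1.6], [-2.1, 0.2], [0.3, 1.5], [1.2, -1.1], [-1.2, -0.7], [-0.4, -2.4], [1.3, -1.3], [0.3, -1.4], [0.2, -0.9], [-1.6, 1.1], [0.9, -0.8], [0.3, 1.2], [0.1, -0.6], [-1.5, 0.8], [0.7, -0.6], [0.7, 0.6]]
blue edge [[ 0.62  -0.285  0.119]
 [ 0.563 -0.241  0.119]] orange [[ 0.536 -0.224  0.117]
 [ 0.478 -0.18   0.117]]
[[-0.     0.23  -0.973]
 [ 0.002 -0.973 -0.23 ]
 [-1.    -0.002  0.   ]]
-0.651 (array([ 0.0308, -0.2324, -0.4589]), array([-7.88, -0.01,  0.02]))
0.92 (array([ 0.0308, -0.2324, -0.4589]), array([-2.588e+01, -2.000e-02,  1.000e-02]))
-2.222 (array([ 0.0308, -0.2324, -0.4589]), array([1.012e+01, 1.000e-02, 2.000e-02]))
2.491 (array([ 0.0308, -0.2324, -0.4589]), array([2.812e+01, 2.000e-02, 1.000e-02]))
```

Emit:
{"op": "carry_out", "data": {
  "targets": [0,0.003,-0.019,-0.038,-0.66,0,0,0,0.005,-0.039,-0.076,-1.31,0,0,0,0.008,-0.058,-0.115,-1.97,0,0,0,0.01,-0.077,-0.153,-2.63,0,0,0,0.013,-0.097,-0.191,-3.28,0,0,0,0.015,-0.116,-0.229,-3.94,0,0,0,0.018,-0.136,-0.268,-4.6,0,0,0,0.02,-0.155,-0.306,-5.25,0,0,0,0.023,-0.174,-0.344,-5.91,0,0,0,0.026,-0.194,-0.382,-6.57,0,0,0,0.028,-0.213,-0.421,-7.22,0,0,0,0.031,-0.232,-0.459,-7.88,0,0],
  "squeeze": 20
}}

```text
clock: 1.6
tcp_pos: [0.5491, -0.3241, 0.1993]
orientation: [1.67, 0.831, -1.67]
contact_force: [0.7, -1.1, 0.7]
grip_width: -0.0001
```

Emit:
{"op": "carry_out", "data": {
  "targets": [0,0,0,0,0,0,0,0,0,0,0,0,0,0,0,0,0,0,0,0,0]
}}

```text
clock: 1.98
tcp_pos: [0.5479, -0.3256, 0.1992]
orientation: [1.671, 0.829, -1.673]
contact_force: [0.6, -0.8, -0.1]
grip_width: -0.0001
```

```bash
cat > st.py <<'E'
from h import *
q=np.load("q.npy"); ob=r.get_obs()
c,s=np.cos(q[2]),np.sin(q[2]); d=ob['tcp_pos'][:2]-q[:2]
lx,ly=c*d[0]+s*d[1],-s*d[0]+c*d[1]
X=[0,0,-1];Y=[c,s,0];Rt=R.from_matrix(np.c_[X,Y,np.cross(X,Y)])
print("t",ob['clock'],"local mm",(np.array([lx,ly,ob['tcp_pos'][2]])*1e3).round(1),"F",ob['contact_force'].round(1),"w",round(ob['grip_width'],4),"turn left",toolmove(ob,ob['tcp_pos'],Rt)[1])
E
python3 st.py; python3 -c "
from h import *
cv2.imwrite('pics/w1.png',r.grab_frame('wrist'))"
```

```text
t 1.975 local mm [  55.3 -145.8  199.2] F [ 0.6 -0.8 -0.1] w -0.0001 turn left [-0.01  0.    0.03]
```

View pics/w1.png

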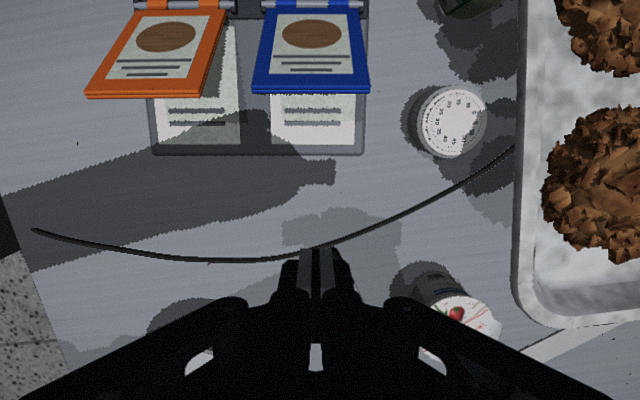

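The blue leaf (centre about column 313) is straight ahead of the shut fingers (column 318). I'll descend and start the push, reading the force as I go.

Emit:
{"op": "carry_out", "data": {
  "targets": [0,0.03,0,0,0,0,0,0,0.06,0,0,0,0,0,0,0.09,0,0,0,0,0,0,0.11,0,0,0,0,0,0,0.11,0,-0.02,0,0,0,0,0.11,0,-0.04,0,0,0,0,0.11,0,-0.05,0,0,0,0,0.107,0,-0.06,0,0,0,0,0.104,0,-0.07,0,0,0,0,0.101,0,-0.08,0,0,0,0,0.098,0,-0.09,0,0,0,0,0.095,0,-0.1,0,0,0]
}}

```text
clock: 3.52
tcp_pos: [0.609, -0.2454, 0.1046]
orientation: [1.671, 0.828, -1.672]
contact_force: [0.1, -0.7, 0.1]
grip_width: 0.0
```

```bash
python3 st.py; python3 -c "
from h import *
a=r.grab_frame('wrist');b=r.grab_frame('scene')[130:290,170:370]
cv2.imwrite('pics/w2.png',np.hstack([cv2.resize(a,(480,300)),cv2.resize(b,(320,256))[:,:]]) if 0 else np.vstack([cv2.resize(a,(416,260)),cv2.resize(b,(416,333))]))"
```

```text
t 3.525 local mm [ 55.3 -45.  104.6] F [ 0.1 -0.7  0.1] w 0.0 turn left [-0.01 -0.    0.02]
```

View pics/w2.png

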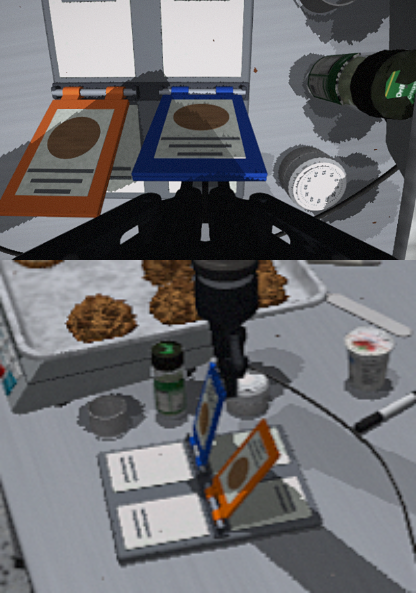

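Blue stands at about 75° against the fingers, and orange is untouched. Next I'll follow the arc over the spine.

Emit:
{"op": "carry_out", "data": {
  "targets": [0,-0.006,0,-0.011,0,0,0,0,-0.011,0,-0.021,0,0,0,0,-0.014,0,-0.031,0,0,0,0,-0.014,0,-0.043,0,0,0,0,-0.012,0,-0.056,0,0,0,0,-0.008,0,-0.068,0,0,0,0,-0.003,0,-0.079,0,0,0,0,0.003,0,-0.089,0,0,0,0,0.011,0,-0.099,0,0,0,0,0.02,0,-0.107,0,0,0,0,0.03,0,-0.115,0,0,0,0,0.03,0,-0.115,0,0,0]
}}

```text
clock: 5.12
tcp_pos: [0.679, -0.1512, 0.0735]
orientation: [1.669, 0.833, -1.671]
contact_force: [-0.2, 0.2, -1.0]
grip_width: -0.0002
```

```bash
python3 st.py; python3 -c "
from h import *
a=r.grab_frame('wrist');b=r.grab_frame('scene')[130:290,170:370]
cv2.imwrite('pics/w3.png',np.vstack([cv2.resize(a,(416,260)),cv2.resize(b,(416,333))]))"
```

```text
t 5.125 local mm [53.9 72.4 73.5] F [-0.2  0.2 -1. ] w -0.0002 turn left [ 0.03 -0.01  0.04]
```

View pics/w3.png

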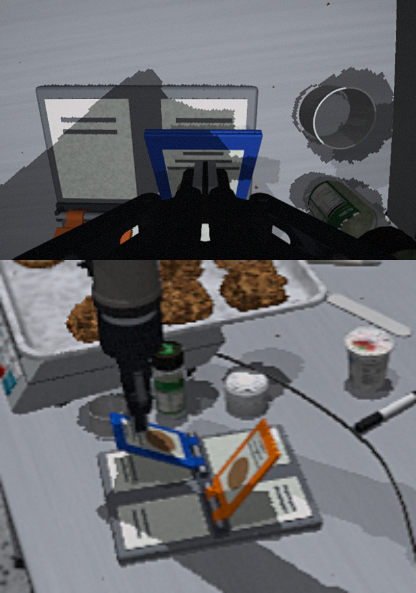

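Blue leans left at about 150° with the tip on its face. I'll press it down slowly.

Emit:
{"op": "carry_out", "data": {
  "targets": [0,0.008,0,-0.003,0,0,0,0,0.015,0,-0.006,0,0,0,0,0.023,0,-0.008,0,0,0,0,0.03,0,-0.01,0,0,0,0,0.036,0,-0.011,0,0,0,0,0.04,0,-0.012,0,0,0,0,0.042,0,-0.012,0,0,0,0,0.044,0,-0.012,0,0,0,0,0.044,0,-0.012,0,0,0]
}}

```text
clock: 6.35
tcp_pos: [0.6864, -0.1428, 0.0306]
orientation: [1.671, 0.831, -1.67]
contact_force: [-0.2, 0.7, 0.2]
grip_width: 0.0004
```

Emit:
{"op": "carry_out", "data": {
  "targets": [0,0.001,0,0,0,0,0,0,0.002,0,0,0,0,0]
}}

```text
clock: 6.6
tcp_pos: [0.6866, -0.1428, 0.0287]
orientation: [1.671, 0.831, -1.67]
contact_force: [0.4, 1.0, 0.7]
grip_width: -0.0
```

```bash
python3 st.py
```

```text
t 6.6 local mm [54.9 83.7 28.7] F [0.4 1.  0.7] w -0.0 turn left [ 0.01 -0.02  0.02]
```

Now down in 0.5–1 mm steps, until the force rises at the stop (expected around z = 27 mm).

Emit:
{"op": "carry_out", "data": {
  "targets": [0,0.001,0,0,0,0,0,0,0.0015,0,0,0,0,0,0,0.0015,0,0,0,0,0]
}}

```text
clock: 6.98
tcp_pos: [0.6866, -0.1428, 0.0272]
orientation: [1.671, 0.83, -1.67]
contact_force: [-0.3, 0.9, -0.4]
grip_width: 0.0
```

Emit:
{"op": "carry_out", "data": {
  "targets": [0,0.0007,0,0,0,0,0,0,0.0007,0,0,0,0,0]
}}

```text
clock: 7.22
tcp_pos: [0.6866, -0.1428, 0.0271]
orientation: [1.671, 0.83, -1.67]
contact_force: [-1.4, 0.5, 5.1]
grip_width: -0.0
```

At z = 27.1 mm the motion stopped and 5 N built up, which is the stop. Lifting clear and checking.

Emit:
{"op": "carry_out", "data": {
  "targets": [0,-0.01,0,0,0,0,0,0,-0.04,0,0,0,0,0,0,-0.08,0,0,0,0,0,0,-0.12,0,0,0,0,0,0,-0.16,0,0,0,0,0,0,-0.18,0,0.04,0,0,0,0,-0.18,0,0.08,0,0,0,0,-0.18,0,0.12,0,0,0,0,-0.18,0,0.16,0,0,0,0,-0.18,0,0.2,0,0,0,0,-0.18,0,0.23,0,0,0,0,-0.18,0,0.23,0,0,0]
}}

```text
clock: 8.72
tcp_pos: [0.5453, -0.3296, 0.2073]
orientation: [1.673, 0.825, -1.674]
contact_force: [0.0, 0.6, 0.4]
grip_width: 0.0001
```

```bash
python3 st.py; python3 - <<'E'
from h import *
q=np.load("q.npy")
b=r.grab_frame('scene');S=r.camera_info('scene');w=r.grab_frame('top');T=r.camera_info('top')
for P,c in ((L2W(q,leaf(.052,np.pi,o=-.003)),(0,0,255)),(L2W(q,leaf(-.052,q[4])),(0,255,0))):
    print(proj(S,P).round(1).tolist(),proj(T,P).round(1).tolist())
a=cv2.resize(b[140:290,190:350],None,fx=3.7,fy=3.7,interpolation=cv2.INTER_CUBIC)
t=np.clip(w*1.4,0,255).astype(np.uint8)
for P in (L2W(q,leaf(.052,np.pi,o=-.003)),L2W(q,leaf(-.052,q[4]))):
    for u in proj(S,P): cv2.circle(a,tuple(int(v) for v in (u-[190,140])*3.7),3,(0,0,255),1)
cv2.imwrite('pics/f1.png',a); cv2.imwrite('pics/f2.png',cv2.resize(t[60:270,180:460],None,fx=2.8,fy=2.8,interpolation=cv2.INTER_CUBIC))
E
```

```text
t 8.725 local mm [  55.7 -150.6  207.3] F [0.  0.6 0.4] w 0.0001 turn left [-0.05  0.    0.01]
[[219.5, 220.9], [223.1, 238.1]] [[242.8, 140.4], [223.8, 162.7]]
[[297.7, 206.4], [305.1, 224.2]] [[272.4, 211.7], [251.1, 238.2]]
```

View pics/f1.png

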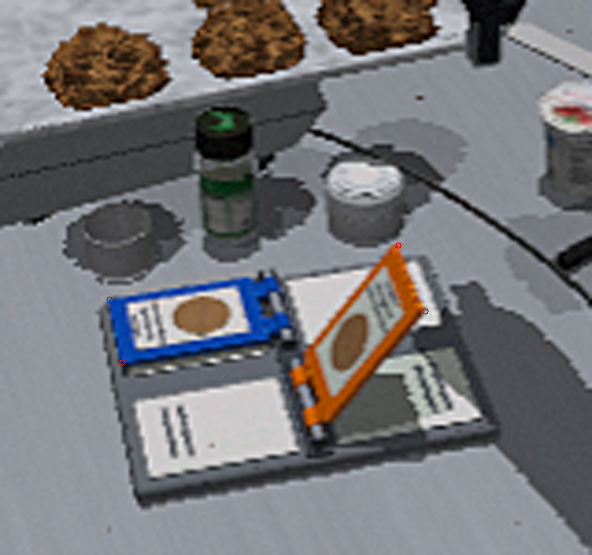

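View pics/f2.png

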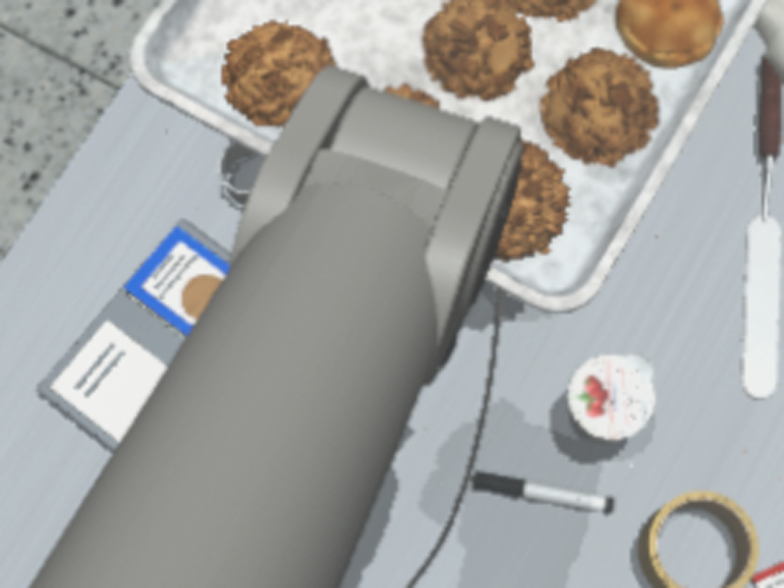

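The blue leaf lies flat on the left: its edge corners in the crop, (110,298) and (122,362), fall on the predicted flat positions. The orange corners, (398,245) and (425,311), are where they were at the start. The bystanders look undisturbed and the arm is clear.

```bash
python3 -c "
from bench import r
print(r.hand_in())"
```

```text
the job is handed in; nothing more can be done
None
```

I turned the blue leaf over the spine with the shut fingers: the outside of the fingers pushed it upright, then the fingertips pressed it down to its stop. I handed the job in at about 9 s of the 38 s allowed.

- **Blue leaf:** In the last scene picture its edge corners matched the positions calculated for lying flat on the left half. The fingertips stopped at 27.1 mm, where 27 mm was expected, with a force of about 5 N.
- **Orange leaf:** Its edge corners were where I measured them at the start.
- **Other items:** The shaker, cutter, timer, tub and marker looked undisturbed. The arm hid part of the last top view. The tape roll was only partly in it, and the cream tub was outside both final crops. The tool passed no lower than about 0.2 m on the way in, above everything there.
- **Robot:** It was clear of everything at hand-in. None of my checks failed or disagreed.

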